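# Pump three cassettes out of the lab dispenser

## Task

Pump the red lever of the cassette dispenser through full strokes, pressing it right down and letting it spring back up each time, until exactly three yellow cassettes have dropped into the blue tray and the fourth is left at the bottom of the magazine. Reach in under the clear canopy with the tool tilted, without leaning on the canopy; do not touch the cassettes, and leave everything else on the bench where it is. Finish with the lever all the way up.

Things in the scene. Friction and masses are not known exactly. Their poses are not given: they have to be found in the camera images.
- press: the fixed cassette dispenser; origin at z=0 under the magazine's back edge; x points away from the lever end, y to the tray, z up. In mm: white housing x -60..60, y -170..-4, 140 high; clear magazine tower x -42..42, y -12..80, z 100..200, outlet slot low on its +y side; steel chute y 100..160; blue tray x -54..54, y 100..317, walls 60 high, floor sloping gently away
- canopy: fixed clear canopy over the lever, orange front edge; origin and axes as the dispenser's. In mm there: plate x -273..20, y -170..-10, underside at z 330; posts at x 10, y -165 and -15. Front (-x) and sides below are open. A tool pointing straight down cannot reach the paddle; one leaning back about 40 degrees, its tip reaching forward along the dispenser's +x, can
- lever_hinge (a point): centre of the lever's horizontal hinge (along the dispenser's y), at dispenser x -50, y -90, z 115 mm; its axes are those of the dispenser
- paddle (a point): point to press: on the upper face of the lever's red flat paddle (70 long x 80 wide x 12 mm thick, from 150 to 220 mm out from the hinge), 200 mm out from the hinge, mid-width; it moves with the lever. The paddle's upper face lies 6 mm above the line through the hinge
- lever (a joint): lever angle in rad: 0 = up at rest (sloping 0.35 rad up from the hinge towards the dispenser's -x), grows as the paddle is pressed down, 0.66 = fully down. A spring drives it up (10 N at the paddle when down). Each stroke of over nine tenths pushes the lowest cassette out into the tray; with the lever back up the next one falls into place
- magazine (a point): centre of the magazine floor, 100 mm above the bench, where the underside of the lowest cassette rests; dispenser x 0, y 34 mm
- cassette1: yellow sample cassette, a solid block 56 x 63 x 20 mm with a white top (80 g); origin at the centre of its underside. Lowest in the magazine at the start
- cassette2: yellow sample cassette, a solid block 56 x 63 x 20 mm with a white top (80 g); origin at the centre of its underside. Second from below at the start
- cassette3: yellow sample cassette, a solid block 56 x 63 x 20 mm with a white top (80 g); origin at the centre of its underside. Third from below at the start
- cassette4: yellow sample cassette, a solid block 56 x 63 x 20 mm with a white top (80 g); origin at the centre of its underside. Topmost at the start; the one that must stay in the magazine
- jar: amber jar with white cap, 64 mm across, 100 mm tall, near the dispenser's lever side; origin at the centre of its underside; leave alone
- yellow_pack: yellow packet 110 x 75 x 40 mm, near the tray; origin at the centre of its underside; leave alone
- weight: steel knobbed weight 60 mm across, 80 mm tall, beside the housing; origin at the centre of its underside; leave alone
- blue_pack: blue packet 130 x 85 x 35 mm, at the right; origin at the centre of its underside; leave alone
- lid: white round lid 100 mm across with a black knob, 32 mm tall, at the right; origin at the centre of its underside; leave alone
Mind the look-alikes: they are no part of the job. Leave any purple look-alike of the cassette4 alone.

How it is judged:
On the way, in this order (a step that is already met when the one before it is completed fails the run):
1. the first (lowest) cassette lies in the tray (x of cassette1 in the frame of press between -0.06 and 0.06 m and y of cassette1 in the frame of press between 0.1 and 0.32 m and z of cassette1 in the frame of press between -0.005 and 0.08 m), for 0.2 s.
2. the second cassette lies in the tray (x of cassette2 in the frame of press between -0.06 and 0.06 m and y of cassette2 in the frame of press between 0.1 and 0.32 m and z of cassette2 in the frame of press between -0.005 and 0.08 m), for 0.2 s.
3. the third cassette lies in the tray (x of cassette3 in the frame of press between -0.06 and 0.06 m and y of cassette3 in the frame of press between 0.1 and 0.32 m and z of cassette3 in the frame of press between -0.005 and 0.08 m), for 0.2 s.
At the end, for the whole second after the job is handed in: cassettes 1 to 3 lie at rest in the blue tray (underside centre between the tray's walls, less than 80 mm above the bench), cassette 4 lies flat at the bottom of the magazine (underside centre within 20 mm of the centre of its floor, tilt under 0.15 rad), and the lever is back up (below 0.05 rad) (all of step 1 and all of step 2 and all of step 3 and linear speed of each of cassette1, cassette2, cassette3, cassette4 below 0.02 m/s and distance between cassette4 and magazine below 0.02 m and angle between cassette4's own z axis and vertical below 0.15 rad and value of joint lever below 0.05 rad); the robot touches nothing.
It fails at once if the robot touches a cassette (over 1 N) (contact force between any of the arm, the fingers and cassette1 above 1 N or contact force between any of the arm, the fingers and cassette2 above 1 N or contact force between any of the arm, the fingers and cassette3 above 1 N or contact force between any of the arm, the fingers and cassette4 above 1 N).
It fails at once if the robot presses on the canopy with more than 10 N (contact force between any of the arm, the fingers and canopy above 10 N).
It fails at once if another thing on the bench is moved more than 20 mm (distance of any of jar, yellow_pack, weight, blue_pack, lid from where it was at the start of the episode above 0.02 m).
It also fails if it takes over 56 s, if anything falls off the work surface, if the arm or the gripper's body presses on something with over 40 N, if the wrist force passes 120 N, or if a joint passes its speed limit or range.

## Robot

A 6-joint arm with a two-finger parallel gripper is mounted at the origin on the work surface. World frame = base frame: x ahead of the robot, y to its left, z up, the work surface at z = 0. Lengths are in m, angles in rad, forces in N, time in s.
With the tool pointing down it reaches from about 0.3 to 1 m from the base axis. Payload 5.1 kg.
Tool frame: the origin (TCP) lies between the finger pads, 19 mm behind the fingertips; this is the grasp point; z points along the fingers, y is the line along which they close (so a half turn about z gives the same grasp; the last joint's range is limited). The gripper opens to 95 mm and grips with 3 to 60 N. Pads are 20 mm wide; open, the fingers measure 119 mm over their backs; the gripper's body (75 mm by 180 mm) begins 59 mm behind the grasp point.
Start: joints at [-1.43, 0.124, 1.65, -0, 1.367, -0.083], TCP at [0.144, -0.634, 0.233] pointing down, gripper open.
Joint ranges: [-2.61, 2.61], [-1.02, 2.33], [0.03, 2.71], [-1.35, 4.49], [0.32, 2.68], [-2.91, 2.91]. Speed limits (rad/s): [2.57, 2.57, 3.14, 3.14, 3.14, 3.14].

## Interface

Orientations are given as [roll, pitch, yaw] about the fixed x, y, z axes, in that order (R = Rz(yaw) Ry(pitch) Rx(roll)).
In Python, from rig import bot, imaging, ticket gives the robot as it stands.
- The arm moves only by the shell command python3 -m crank 'ROWS' [OPENING] [FORCE]. ROWS is text: rows parted by semicolons, each of 6 numbers parted by spaces: the shift along the world's x, y, z in units of 120 mm (1.0 is 120 mm), then the turn, a rotation vector about the world's x, y, z in units of 2 pi rad (1.0 is 2 pi rad). In form: tx ty tz wx wy wz; .... A call has 1 to 12 rows; each row is the pose to reach, as a shift and turn from the pose commanded when the call began, turning the shorter way round; what a row does not reach only later rows make up. A row lasts 1/12 s, in which the tool goes at most 41.7 mm and 7.16 degrees, less where a joint would pass 70% of its speed; a pose out of reach is approached as far as the arm can. A call with a number of a shift or a turn outside -1 to 1 is refused whole. A call with a gripper value outside its range is refused whole. OPENING is the opening, from -1 (shut) to 1 (fully open), set as the call begins (- or left out, the last holds). The fingers move at their own pace and stop on an object; FORCE is the grip in N (left out, the last holds). Time passes only in rows, so rows that repeat a pose let the fingers close. It gives the time, the measured TCP pose, the force, the opening and the grip force at its end, in the units of the state.
- bot.observe(): the state, without advancing time (a new reading comes with each control period).
- imaging.camera(name): name is "scene" or "side" or "wrist"; returns (picture, depth): 384x512x3 uint8, red, green, blue; 384x512 float32, m along the optical axis (not along the pixel's ray), 0 where there is no reading.
- imaging.calibration(name): a dict with "intrinsics" (3x3 intrinsics, pixels), "extrinsics" (4x4, takes a point from world to camera coordinates). Camera axes: x right, y down, z forward; pixel columns grow to the right and rows downward; lengths in m; the calibration is good to about 2 mm. A picture is of the moment at which its call begins: read the wrist's pose just before it. calibration takes no time and is no camera call; for the wrist camera it gives the pose at the moment of the call.
- ticket.job_done(): hands the job in; it is judged then, once.
The state is a dict: "clock": time; "qpos": joint angles; "qvel": joint speeds; "tau": joint torques, N m; "ee_pos": TCP position; "tcp_rot": TCP orientation; "contact_force": force on the tool from outside, world axes, zero at the start; "moment": the same for the moment, N m; "gripper_width": opening from 0.0 (shut) to 1.0 (fully open); "grasp_force": force on a finger pad.
Only numpy, scipy, OpenCV 4.12 (cv2) and the standard library are available. Lean on these libraries where they do the work, as an engineer would, in place of code of your own. Each camera call takes 0.05 s, during which the arm holds its last target. There are 200 camera calls.

## Working session

There is one attempt and no reset: what is moved stays moved. The work goes in short steps, Python scripts to look and compute and a shell command to move; the robot and the scene stay as the last step left them, time stands still between calls to the robot, and variables do not carry over. Pictures are saved under pics/ and viewed, at most 10 in all, crops included, and the job is handed in when it is done.

```bash
mkdir -p pics; python3 - <<'E'
from rig import bot, imaging
import cv2, numpy as np
s=bot.observe(); print({k:np.round(v,3) for k,v in s.items()})
for n in("scene","side"):
    p,d=imaging.camera(n); np.savez(f"pics/{n}.npz",p=p,d=d,**imaging.calibration(n))
    cv2.imwrite(f"pics/{n}.png",p[:,:,::-1])
    c=imaging.calibration(n); E=np.array(c["extrinsics"]); print(n,np.round(-E[:3,:3].T@E[:3,3],3))
E
```

```text
{'clock': np.float64(0.0), 'qpos': array([-1.43 ,  0.124,  1.652, -0.   ,  1.367, -0.083]), 'qvel': array([-0.001,  0.001,  0.003,  0.002,  0.002,  0.001]), 'tau': array([-2.0000e-03, -4.1760e+01, -3.5994e+01,  7.7000e-02,  4.9000e-02,
       -0.0000e+00]), 'ee_pos': array([ 0.144, -0.633,  0.232]), 'tcp_rot': array([-3.14 , -0.   ,  0.224]), 'contact_force': array([-0.015, -0.175,  0.84 ]), 'moment': array([ 0.007, -0.015,  0.02 ]), 'grasp_force': np.float64(0.0), 'gripper_width': np.float64(1.003)}
scene [1.206 0.056 0.981]
side [0.521 1.029 0.803]
```

View pics/scene.png

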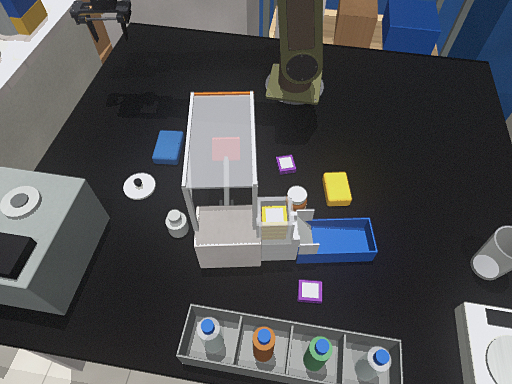

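View pics/side.png

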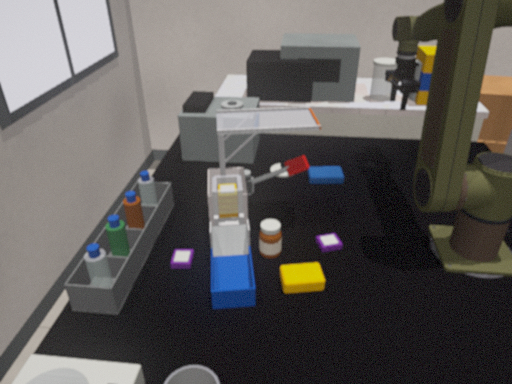

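The scene view shows the dispenser with its tray to the right (blue, 338,240), the lever toward the robot with a red paddle (226,148), and the canopy's orange edge at (222,94). In the side view the paddle is at (297,165) and the orange edge at (314,118). The purple-edged look-alikes (scene 286,163 and 310,290) lie on the bench and aren't part of the job. Next I'll measure.

```bash
cat > h.py <<'E'
import cv2, numpy as np
def load(n):
    z=np.load(f"pics/{n}.npz"); return z["p"],z["d"],z["intrinsics"],z["extrinsics"]
def mask(p,lo,hi,box):
    m=cv2.inRange(cv2.cvtColor(p,cv2.COLOR_RGB2HSV),lo,hi); k=np.zeros_like(m);x0,y0,x1,y1=box;k[y0:y1,x0:x1]=1; return m*k>0
def pts(m,d,K,E):
    v,u=np.nonzero(m&(d>0)); z=d[v,u]; c=np.stack([(u-K[0,2])/K[0,0]*z,(v-K[1,2])/K[1,1]*z,z],1)
    return (c-E[:3,3])@E[:3,:3]
def ray(uv,K,E,z):
    c=np.linalg.solve(K,[uv[0],uv[1],1.]); w=E[:3,:3].T@c; o=-E[:3,:3].T@E[:3,3]; return o+w*(z-o[2])/w[2]
E
python3 - <<'E'
from h import *
np.set_printoptions(precision=4,suppress=True)
S=load("scene"); D=load("side")
def rep(t,A,lo,hi,box):
    m=mask(A[0],lo,hi,box); P=pts(m,*A[1:]); v,u=np.nonzero(m)
    print(t,m.sum(),"uv",u.mean(),v.mean(),"mean",P.mean(0),"min",np.percentile(P,2,0),"max",np.percentile(P,98,0)); return m,P
rep("paddle side",D,(0,150,80),(6,255,255),(270,140,320,190))
m,P=rep("paddle scene",S,(0,40,60),(8,255,255),(200,125,250,170))
m,P=rep("orange side",D,(5,120,100),(18,255,255),(290,100,330,135))
m,P=rep("orange scene",S,(5,120,100),(18,255,255),(180,85,265,105))
v,u=np.nonzero(m); print("orange ends z=.335", [ray(( u[np.abs(u-c)<2].mean(), v[np.abs(u-c)<2].mean()),S[2],S[3],.335) for c in(u.min()+2,u.max()-2)])
m,P=rep("tray scene",S,(100,150,60),(125,255,255),(285,205,390,275))
q=P[np.abs(P[:,2]-.06)<.004]; print(len(q),"rim",cv2.minAreaRect(q[:,:2].astype(np.float32)))
m,P=rep("tray side",D,(100,150,60),(125,255,255),(200,245,265,310))
q=P[np.abs(P[:,2]-.06)<.004]; print(len(q),"rim",cv2.minAreaRect(q[:,:2].astype(np.float32)))
# housing top
P=pts(np.ones(S[1].shape,bool),*S[1:]); q=P[(np.abs(P[:,2]-.14)<.004)&(P[:,0]>.45)&(P[:,0]<.8)&(np.abs(P[:,1])<.4)]
print(len(q),"housing",cv2.minAreaRect(q[:,:2].astype(np.float32)),np.percentile(q,[1,99],axis=0))
E
python3 -c "
import cv2
a=cv2.imread('pics/scene.png')[80:280,170:390];cv2.imwrite('pics/c1.png',cv2.resize(a,None,fx=3,fy=3,interpolation=2))
print(cv2.imread('pics/scene.png')[148,226],cv2.imread('pics/side.png')[165,297])"
```

```text
paddle side 211 uv 297.0094786729858 164.3127962085308 mean [ 0.5276 -0.1638  0.1723] min [ 0.4964 -0.5591 -0.0025] max [ 0.5656 -0.1045  0.1931]
[187 183 209] [ 31  30 131]<stdin>:6: RuntimeWarning: Mean of empty slice.
  ret = ret.dtype.type(ret / rcount)
  ret = um.true_divide(
Traceback (most recent call last):
IndexError: index -1 is out of bounds for axis 0 with size 0
```

View pics/c1.png

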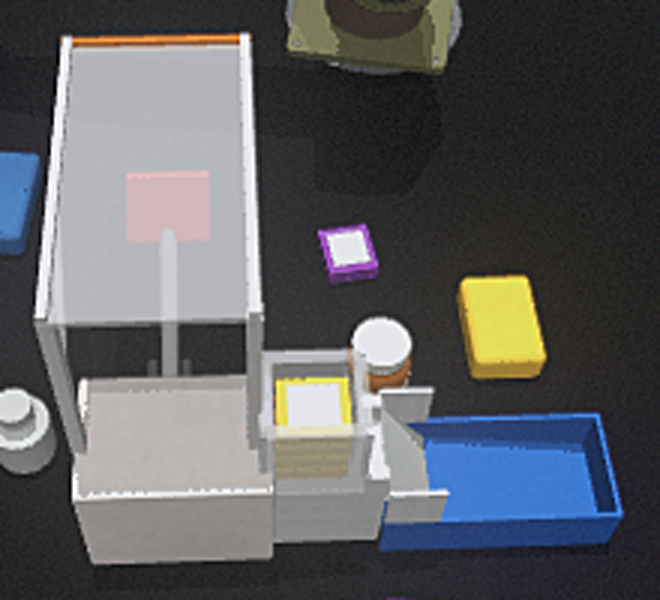

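The enlarged crop shows the red paddle under the clear canopy at scene pixel (226,149). The yellow stack is in the tower at about (274,215), and the jar is beside the tower at (297,197). Through the canopy the paddle looks pale, so I'll lower the saturation threshold.

```bash
python3 - <<'E'
from h import *
np.set_printoptions(precision=4,suppress=True)
S=load("scene"); D=load("side")
def rep(t,A,lo,hi,box):
    m=mask(A[0],lo,hi,box); P=pts(m,*A[1:]); v,u=np.nonzero(m)
    print(t,m.sum(),"uv",u.mean(),v.mean(),"med",np.median(P,0),"min",np.percentile(P,2,0),"max",np.percentile(P,98,0)); return m,P
print(S[0][148,226], cv2.cvtColor(S[0],cv2.COLOR_RGB2HSV)[148,226])
m,P=rep("paddle side",D,(0,150,80),(6,255,255),(270,140,320,190))
m,P=rep("paddle scene",S,(165,18,60),(180,255,255),(200,125,250,170))
for z in(.17,.19): v,u=np.nonzero(m);print(ray((u.mean(),v.mean()),S[2],S[3],z))
rep("orange side",D,(5,120,100),(18,255,255),(290,100,330,135))
m,P=rep("orange scene",S,(5,120,100),(18,255,255),(180,85,265,105))
v,u=np.nonzero(m); print("orange ends z=.335", [ray(( u[np.abs(u-c)<2].mean(), v[np.abs(u-c)<2].mean()),S[2],S[3],.335) for c in(u.min()+2,u.max()-2)])
for n,A,b in(("scene",S,(285,205,390,275)),("side",D,(200,245,265,310))):
    m,P=rep("tray "+n,A,(100,150,60),(125,255,255),b)
    q=P[np.abs(P[:,2]-.06)<.004]; print(len(q),"rim",cv2.minAreaRect(q[:,:2].astype(np.float32)))
P=pts(np.ones(S[1].shape,bool),*S[1:]); q=P[(np.abs(P[:,2]-.14)<.004)&(P[:,0]>.45)&(P[:,0]<.85)&(P[:,1]<.1)&(P[:,1]>-.25)]
print(len(q),"housing",cv2.minAreaRect(q[:,:2].astype(np.float32)),np.percentile(q,[1,99],axis=0))
E
```

```text
[209 183 187] [175  32 209]
paddle side 211 uv 297.0094786729858 164.3127962085308 med [ 0.5283 -0.1435  0.1814] min [ 0.4964 -0.5591 -0.0025] max [ 0.5656 -0.1045  0.1931]
paddle scene 641 uv 225.42589703588143 148.0374414976599 med [ 0.6606 -0.1114  0.3362] min [ 0.6262 -0.1431  0.3341] max [ 0.6972 -0.0783  0.3385]
[ 0.5204 -0.1535  0.17  ]
[ 0.5373 -0.1484  0.19  ]
orange side 31 uv 313.9032258064516 116.06451612903226 med [ 0.4846 -0.1669  0.3386] min [ 0.4423 -1.1024 -0.0444] max [ 0.498  -0.1093  0.3406]
orange scene 177 uv 222.36723163841808 92.72881355932203 med [ 0.4822 -0.171   0.3403] min [ 0.0732 -0.3637 -0.0025] max [ 0.5004 -0.0936  0.3433]
orange ends z=.335 [array([ 0.4909, -0.226 ,  0.335 ]), array([nan, nan, nan])]
tray scene 2714 uv 342.02873986735443 241.06521739130434 med [0.6803 0.2167 0.0243] min [0.6188 0.1093 0.004 ] max [0.7587 0.2983 0.0616]
295 rim ((0.6872428059577942, 0.1914179027080536), (0.11116347461938858, 0.21035122871398926), 11.331156730651855)
tray side 2317 uv 232.05567544238238 281.56581786793265 med [0.6796 0.2261 0.021 ] min [ 0.6179  0.1326 -0.0027] max [0.7436 0.3057 0.0587]
195 rim ((0.6817470788955688, 0.22006502747535706), (0.10718231648206711, 0.1644202470779419), 11.749828338623047)
2437 housing ((0.714836835861206, -0.0662308782339096), (0.1734992414712906, 0.24891360104084015), 12.268485069274902) [[ 0.6564 -0.1843  0.1366]
 [ 0.8169  0.0265  0.1436]]<stdin>:13: RuntimeWarning: Mean of empty slice.
  ret = ret.dtype.type(ret / rcount)
```

```bash
python3 -m crank '.12 .09 .05 .0032 -.0156 0; .25 .19 .1 .0064 -.0313 0; .37 .28 .15 .0096 -.047 0; .5 .37 .2 .0128 -.0626 0; .62 .47 .25 .016 -.078 0; .75 .56 .3 .0193 -.094 0; .87 .65 .35 .0225 -.1095 0; 1 .75 .4 .0257 -.1252 0; 1 .75 .4 .0257 -.1252 0; 1 .75 .4 .0257 -.1252 0' -1 10; python3 -m crank '.12 .1 0 0 0 0; .3 .25 0 0 0 0; .5 .4 0 0 0 0; .7 .55 0 0 0 0; .9 .65 0 0 0 0; 1 .72 0 0 0 0; 1 .72 0 0 0 0; 1 .72 0 0 0 0'; python3 -c "
from rig import bot;print(bot.observe()['qpos'])"
```

```text
clock: 0.93
ee_pos: [0.2636, -0.5434, 0.28]
tcp_rot: [3.123, -0.8, 0.231]
contact_force: [0.0, 0.1, -0.7]
gripper_width: 0.354
grasp_force: 0.0
clock: 1.6
ee_pos: [0.3847, -0.4575, 0.2819]
tcp_rot: [3.117, -0.801, 0.237]
contact_force: [-0.0, 0.5, 0.6]
gripper_width: 0.007
grasp_force: 0.0
[-1.30224544 -0.11245794  1.94667192  0.82691419  1.34177964 -0.17080681]
```

```bash
python3 -m crank '.03 .1 -.05 0 0 0; .07 .3 -.1 0 0 0; .11 .5 -.2 0 0 0; .15 .7 -.25 0 0 0; .2 .9 -.32 0 0 0; .22 1 -.35 0 0 0; .22 1 -.35 0 0 0'; python3 -m crank '.04 .15 0 0 0 0; .08 .35 0 0 0 0; .13 .55 0 0 0 0; .17 .75 0 0 0 0; .2 .9 0 0 0 0; .22 1 0 0 0 0; .22 1 0 0 0 0'; python3 -m crank '.1 .15 0 0 0 0; .17 .3 0 0 0 0; .22 .46 0 0 0 0; .22 .46 0 0 0 0;.22 .46 0 0 0 0;.22 .46 0 0 0 0'; python3 - <<'E'
from rig import bot, imaging
import cv2,numpy as np
print(bot.observe()['qpos'])
p,d=imaging.camera("side"); cv2.imwrite("pics/s2.png",cv2.resize(p[60:260,180:400,::-1],None,fx=3,fy=3))
a=cv2.imread("pics/s2.png");print(a.shape)
E
```

```text
clock: 2.18
ee_pos: [0.4102, -0.336, 0.2383]
tcp_rot: [3.121, -0.802, 0.233]
contact_force: [-0.3, -0.4, -0.4]
gripper_width: 0.004
grasp_force: 0.0
clock: 2.77
ee_pos: [0.4373, -0.2172, 0.2406]
tcp_rot: [3.116, -0.803, 0.237]
contact_force: [0.4, -0.3, 0.5]
gripper_width: 0.003
grasp_force: 0.0
clock: 3.27
ee_pos: [0.4635, -0.1637, 0.2401]
tcp_rot: [3.118, -0.803, 0.233]
contact_force: [0.5, -0.4, -0.3]
gripper_width: 0.002
grasp_force: 0.0
[-0.80192588 -0.60689505  2.38023253  0.78860386  1.024678    0.2394842 ]
(600, 660, 3)
```

View pics/s2.png

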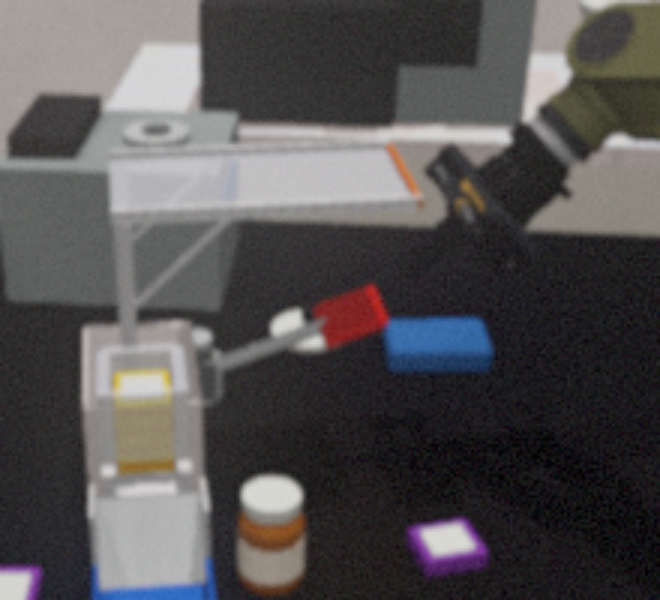

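```bash
python3 -m crank '.09 .02 -.04 0 0 0; .18 .04 -.08 0 0 0; .27 .055 -.11 0 0 0; .367 .075 -.15 0 0 0; .367 .075 -.15 0 0 0; .367 .075 -.15 0 0 0' && python3 -m crank '.016 .003 -.1 0 0 0; -.02 -.004 -.22 0 0 0; -.06 -.012 -.37 0 0 0; -.08 -.016 -.5 0 0 0; -.096 -.02 -.67 0 0 0; -.096 -.02 -.67 0 0 0; -.096 -.02 -.67 0 0 0'
```

```text
clock: 3.82
ee_pos: [0.5073, -0.1539, 0.221]
tcp_rot: [3.121, -0.802, 0.232]
contact_force: [-0.4, -0.5, -0.1]
gripper_width: 0.006
grasp_force: 0.0
clock: 4.4
ee_pos: [0.4958, -0.1565, 0.1415]
tcp_rot: [3.119, -0.803, 0.232]
contact_force: [-5.3, -0.2, 6.9]
gripper_width: 0.007
grasp_force: 3.3
```

```bash
python3 -m crank '.005 .001 -.13 0 0 0; .013 .003 -.26 0 0 0; .03 .006 -.36 0 0 0; .05 .01 -.45 0 0 0; .06 .012 -.5 0 0 0; .06 .012 -.5 0 0 0; .06 .012 -.5 0 0 0; .06 .012 -.5 0 0 0'; python3 - <<'E'
from rig import bot, imaging
import cv2,numpy as np
p,d=imaging.camera("side"); cv2.imwrite("pics/s3.png",cv2.resize(p[100:310,180:400,::-1],None,fx=2.8,fy=2.8))
E
```

```text
clock: 5.07
ee_pos: [0.5047, -0.156, 0.0841]
tcp_rot: [3.115, -0.806, 0.235]
contact_force: [-3.2, -1.3, 8.3]
gripper_width: 0.003
grasp_force: 4.6
```

View pics/s3.png

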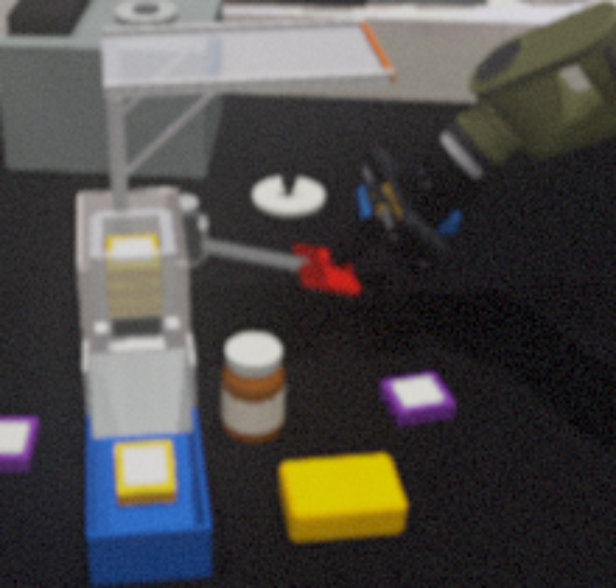

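The side view shows the lever down and one yellow cassette in the tray (crop 145,470). Three are still in the tower, so I'll release the lever.

```bash
python3 -m crank '-.02 -.004 .12 0 0 0; -.05 -.01 .26 0 0 0; -.06 -.012 .4 0 0 0; -.06 -.012 .52 0 0 0; -.046 -.009 .67 0 0 0; -.024 -.005 .8 0 0 0; .01 .002 .95 0 0 0; .01 .002 .95 0 0 0' && python3 -m crank '.013 .003 .1 0 0 0; .026 .005 .2 0 0 0; .026 .005 .2 0 0 0; .026 .005 .2 0 0 0; .026 .005 .2 0 0 0; .026 .005 .2 0 0 0'; python3 - <<'E'
from rig import bot, imaging
import cv2,numpy as np
p,d=imaging.camera("side"); cv2.imwrite("pics/s4.png",cv2.resize(p[100:310,180:400,::-1],None,fx=2.8,fy=2.8))
E
```

```text
clock: 5.78
ee_pos: [0.5068, -0.1555, 0.2024]
tcp_rot: [3.11, -0.81, 0.24]
contact_force: [-0.5, -0.0, 5.3]
gripper_width: 0.003
grasp_force: 2.2
clock: 6.28
ee_pos: [0.5068, -0.153, 0.2174]
tcp_rot: [3.122, -0.801, 0.231]
contact_force: [0.6, 0.5, -0.4]
gripper_width: 0.007
grasp_force: 0.0
```

View pics/s4.png

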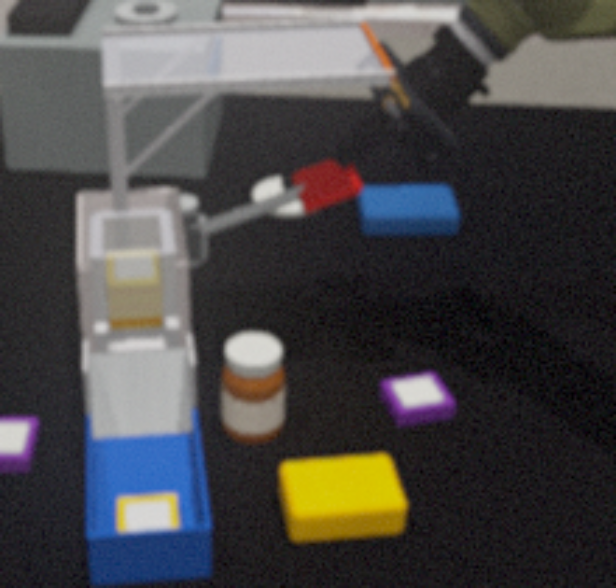

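The lever is back up (force about zero), the stack has dropped, and cassette 1 lies at the far end of the tray. Second stroke next.

```bash
python3 -m crank '.016 .003 -.08 0 0 0; -.02 -.004 -.2 0 0 0; -.06 -.012 -.34 0 0 0; -.08 -.016 -.48 0 0 0; -.09 -.018 -.63 0 0 0; -.09 -.018 -.63 0 0 0; -.09 -.018 -.63 0 0 0' && python3 -m crank '.005 .001 -.13 0 0 0; .013 .003 -.26 0 0 0; .03 .006 -.36 0 0 0; .05 .01 -.45 0 0 0; .06 .012 -.5 0 0 0; .06 .012 -.5 0 0 0; .06 .012 -.5 0 0 0; .06 .012 -.5 0 0 0' && python3 -m crank '-.02 -.004 .12 0 0 0; -.05 -.01 .26 0 0 0; -.06 -.012 .4 0 0 0; -.06 -.012 .52 0 0 0; -.046 -.009 .67 0 0 0; -.024 -.005 .8 0 0 0; .01 .002 .95 0 0 0; .01 .002 .95 0 0 0' && python3 -m crank '.013 .003 .1 0 0 0; .026 .005 .2 0 0 0; .026 .005 .2 0 0 0; .026 .005 .2 0 0 0; .026 .005 .2 0 0 0; .026 .005 .2 0 0 0'; python3 - <<'E'
from rig import bot, imaging
import cv2,numpy as np
p,d=imaging.camera("side"); cv2.imwrite("pics/s5.png",cv2.resize(p[100:310,180:400,::-1],None,fx=2.8,fy=2.8))
E
```

```text
clock: 6.92
ee_pos: [0.4966, -0.1555, 0.1431]
tcp_rot: [3.121, -0.802, 0.231]
contact_force: [-5.0, 0.1, 6.6]
gripper_width: 0.006
grasp_force: 3.3
clock: 7.58
ee_pos: [0.5053, -0.1551, 0.0856]
tcp_rot: [3.117, -0.805, 0.235]
contact_force: [-4.1, -1.8, 9.3]
gripper_width: 0.004
grasp_force: 4.6
clock: 8.25
ee_pos: [0.5077, -0.1547, 0.2041]
tcp_rot: [3.112, -0.81, 0.239]
contact_force: [-1.1, 0.9, 5.9]
gripper_width: 0.004
grasp_force: 2.1
clock: 8.75
ee_pos: [0.5076, -0.1528, 0.2197]
tcp_rot: [3.122, -0.801, 0.231]
contact_force: [-0.1, -0.1, -1.0]
gripper_width: 0.003
grasp_force: 0.0
```

View pics/s5.png

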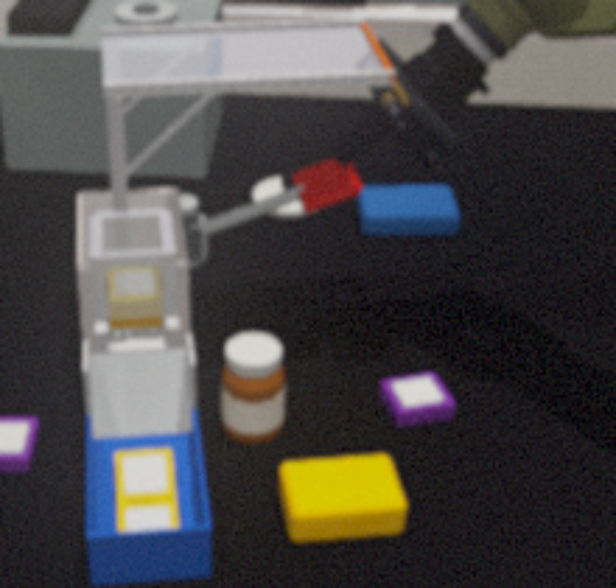

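Two cassettes are in the tray (crop 147,475 and 148,515) and two are in the tower. The lever is up. Third and last stroke.

```bash
python3 -m crank '.016 .003 -.1 0 0 0; -.02 -.004 -.22 0 0 0; -.06 -.012 -.36 0 0 0; -.08 -.016 -.5 0 0 0; -.092 -.019 -.65 0 0 0; -.092 -.019 -.65 0 0 0; -.092 -.019 -.65 0 0 0' && python3 -m crank '.005 .001 -.13 0 0 0; .013 .003 -.26 0 0 0; .03 .006 -.36 0 0 0; .05 .01 -.45 0 0 0; .06 .012 -.5 0 0 0; .06 .012 -.5 0 0 0; .06 .012 -.5 0 0 0; .06 .012 -.5 0 0 0' && python3 -m crank '-.02 -.004 .12 0 0 0; -.05 -.01 .26 0 0 0; -.06 -.012 .4 0 0 0; -.06 -.012 .52 0 0 0; -.046 -.009 .67 0 0 0; -.024 -.005 .8 0 0 0; .01 .002 .95 0 0 0; .01 .002 .95 0 0 0' && python3 -m crank '.013 .003 .1 0 0 0; .026 .005 .2 0 0 0; .026 .005 .2 0 0 0; .026 .005 .2 0 0 0' && python3 -m crank '-.1 -.02 .03 0 0 0; -.2 -.04 .08 0 0 0; -.3 -.06 .12 0 0 0; -.36 -.07 .15 0 0 0; -.36 -.07 .15 0 0 0; -.36 -.07 .15 0 0 0; -.36 -.07 .15 0 0 0; -.36 -.07 .15 0 0 0'; python3 - <<'E'
from rig import bot, imaging
import cv2,numpy as np
p,d=imaging.camera("side"); cv2.imwrite("pics/s6.png",cv2.resize(p[100:310,180:400,::-1],None,fx=2.8,fy=2.8))
E
```

```text
clock: 9.38
ee_pos: [0.497, -0.1555, 0.1429]
tcp_rot: [3.122, -0.802, 0.231]
contact_force: [-5.0, 0.1, 7.5]
gripper_width: 0.006
grasp_force: 3.3
clock: 10.05
ee_pos: [0.5057, -0.1551, 0.0855]
tcp_rot: [3.117, -0.805, 0.234]
contact_force: [-3.4, -1.2, 8.6]
gripper_width: 0.006
grasp_force: 4.6
clock: 10.72
ee_pos: [0.5082, -0.1547, 0.2041]
tcp_rot: [3.112, -0.81, 0.239]
contact_force: [-0.9, 1.5, 4.6]
gripper_width: 0.006
grasp_force: 2.2
clock: 11.05
ee_pos: [0.5086, -0.1531, 0.2214]
tcp_rot: [3.119, -0.802, 0.235]
contact_force: [-0.2, -0.5, -0.4]
gripper_width: 0.005
grasp_force: 0.0
clock: 11.72
ee_pos: [0.4656, -0.1613, 0.2388]
tcp_rot: [3.121, -0.802, 0.233]
contact_force: [0.4, -0.0, -0.3]
gripper_width: 0.006
grasp_force: 0.0
```

View pics/s6.png

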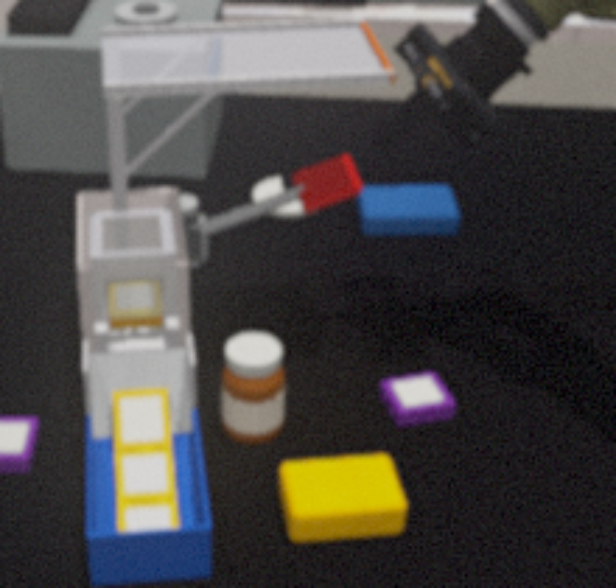

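Three cassettes are in the tray line and one is in the tower, with the lever up and the tool clear. The third (crop 141,420) overlaps the foot of the chute, so I'll measure its height and check that it's at rest.

```bash
python3 - <<'E'
from rig import imaging
from h import *
np.set_printoptions(precision=3,suppress=True)
R=lambda P:np.c_[(P[:,0]-.7295)*.9796+(P[:,1]+.0163)*.2011,-(P[:,0]-.7295)*.2011+(P[:,1]+.0163)*.9796,P[:,2]]
for n,b in(("side",(218,236,246,292)),("scene",(295,215,385,270)),("side",(215,198,242,216))):
    p,d=imaging.camera(n); c=imaging.calibration(n)
    hsv=cv2.cvtColor(p,cv2.COLOR_RGB2HSV); w=mask(p,(0,0,150),(180,70,255),b)
    k,l,st,ce=cv2.connectedComponentsWithStats(w.astype(np.uint8))
    for i in range(1,k):
        if st[i,4]>40:
            P=R(pts(l==i,d,np.array(c["intrinsics"]),np.array(c["extrinsics"]))); print(n,ce[i],st[i,4],np.median(P,0),np.percentile(P,[5,95],axis=0).ravel())
E
```

```text
side [234.322 242.593] 199 [-0.028  0.128  0.061] [-0.041  0.12   0.03   0.035  0.152  0.073]
side [230.136 249.179] 235 [0.001 0.164 0.06 ] [-0.017  0.148  0.048  0.019  0.18   0.073]
side [231.372 268.773] 207 [0.001 0.22  0.039] [-0.017  0.197  0.035  0.02   0.24   0.042]
side [232.741 285.177] 147 [-0.     0.274  0.032] [-0.02   0.26   0.028  0.02   0.287  0.035]
scene [301.234 232.607] 290 [0.004 0.11  0.091] [-0.038  0.093  0.065  0.053  0.134  0.125]
scene [318.504 235.62 ] 137 [0.001 0.163 0.062] [-0.017  0.147  0.05   0.019  0.179  0.074]
scene [337.212 238.259] 189 [0.001 0.218 0.041] [-0.018  0.199  0.037  0.018  0.239  0.046]
scene [358.432 239.037] 190 [0.    0.282 0.032] [-0.019  0.262  0.028  0.018  0.302  0.037]
side [228.315 205.382] 165 [0.    0.082 0.151] [-0.019  0.079  0.135  0.02   0.085  0.168]
```

All three are within the limits: underside y is about 0.155, 0.215 and 0.28 m, and all are below 0.05 m. Cassette 4 sits at the bottom of the tower and the lever is up, so I'm handing in.

```bash
python3 -c "
from rig import ticket;print(ticket.job_done())"
```

```text
the job is handed in; nothing more can be done
None
```

Job handed in: three full strokes put cassettes 1–3 in the blue tray and left cassette 4 at the bottom of the magazine, with the lever up and the tool clear; the hand-in call returned no verdict.

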